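# Weekly trip test of the bakery oven's safety switch

### The arm

A 7-joint arm with a two-finger parallel gripper is mounted at the origin on the work surface. World frame = base frame: x ahead of the robot, y to its left, z up, the work surface at z = 0. Lengths are in m, angles in rad, forces in N, time in s.
With the tool pointing down it reaches from about 0.425 to 0.875 m from the base axis. Payload 4.7 kg.
Tool frame: the origin (TCP) lies on the centre line of the jaws, within the pads' length; the fingertips stand 19 mm ahead of it and the grasp point (between the pads) is the TCP; z points along the fingers, y is the line along which they close (so a half turn about z gives the same grasp; the last joint's range is limited). The gripper opens to 85 mm and grips with 20 to 120 N. Pads are 22 mm wide; open, the fingers measure 114 mm over their backs; the gripper's body (76 mm by 85 mm) begins 54 mm behind the grasp point. The pads swing forward as they close: fully open they stand 13 mm farther back than shut.
Start: joints at [1.214, 0.321, -0.07, 1.45, 0.023, 1.371, -0.057], TCP at [0.236, -0.606, 0.25] pointing down, gripper open.
Joint ranges: [-2.86, 2.86], [-0.3, 2.09], [-1.38, 1.24], [0.06, 2.45], [-1.56, 4.7], [0.09, 2.05], [-2.69, 2.69]. Speed limits (rad/s): [2.57, 2.57, 3.14, 3.14, 3.14, 3.14, 3.14].

### API

Orientations are given as a unit quaternion [x, y, z, w].
In Python, from rig import read_state, imaging, job_done gives the robot as it stands.
- The arm moves only by the tool send_rows, never from a script. Its argument "targets" is one flat list of numbers, 7 for each row, row after row: the closure, from 0 (fully open) to 1 (shut), then the shift along the tool's x, y, z in m, then the turn, a rotation vector about the tool's x, y, z in degrees. In form: [claw, tx, ty, tz, ax, ay, az, claw, tx, ty, tz, ax, ay, az, ...]. A call has 1 to 20 rows; each row is the pose to reach, as a shift and turn from the pose commanded when the call began, along the tool's axes at that moment; what a row does not reach only later rows make up. A row lasts 1/8 s, in which the tool goes at most 62.5 mm and 10.7 degrees, less where a joint would pass 70% of its speed; a pose out of reach is approached as far as the arm can. A call with a gripper value outside its range is refused whole. The fingers move at their own pace and stop on an object; the grip force is fixed at half the most. Time passes only in rows, so rows that repeat a pose let the fingers close. It gives the time, the measured TCP pose, the force, the opening and the grip force at its end, in the units of the state.
- read_state(): the state, without advancing time (a new reading comes with each control period).
- imaging.snapshot(name): name is "scene" or "side" or "wrist"; returns a dict with "frame" (400x640x3 uint8, blue, green, red), "depth" (400x640 float32, m along the optical axis (not along the pixel's ray), 0 where there is no reading), "K" (3x3 intrinsics, pixels), "eye" and "attitude" of the camera in the world; the wrist camera has in their place "mount" (4x4, takes a point from camera to tool coordinates, whose origin is the TCP and whose axes are the flange's). Camera axes: x right, y down, z forward; pixel columns grow to the right and rows downward; lengths in m; the calibration is good to about 2 mm. The wrist camera is an equidistant fisheye: a pixel r from the principal point sees the ray r / f radians off the axis. A picture is of the moment at which its call begins: read the wrist's pose just before it.
- job_done(): hands the job in; it is judged then, once.
The state is a dict: "t": time; "joint_positions": joint angles; "joint_vel": joint speeds; "joint_torque": joint torques, N m; "tool_pos": TCP position; "tcp_rot": TCP orientation; "force": force on the tool from outside, world axes, zero at the start; "ft_torque": the same for the moment, N m; "width": finger opening in m; "gripper_force": force on a finger pad.
Only numpy, scipy, OpenCV 4.12 (cv2) and the standard library are available. Lean on these libraries where they do the work, as an engineer would, in place of code of your own. Each camera call takes 0.05 s, during which the arm holds its last target. There are 200 camera calls.

### The job

Do the weekly test of the oven's safety switch: press the test button gently until the lever drops, then lift the lever back up until it catches and stays up by itself. Then lift the white tag over the stops at the rail ends and hang it on the other, empty rail, and let go; never force the button or the lever.

Things in the scene. Friction and masses are not known exactly. Their poses are not given: they have to be found in the camera images.
- trip_unit: Grey safety switch fixed on the bench, 200 x 270 mm. Origin: centre of its underside; x to its back, y to the left seen from the robot, z up. Enclosure at local x 30..100 mm, 150 high, full width. Button tower x -85..30, y 60..130, 115 high. Bearing block x -25..25, y -135..-113, 100 high. The lever swings between tower and block; base plate 12 thick.
- button_seat (a point): Centre of the tower's flat top, 115 mm above the bench, on the vertical axis of the test button: a round black cap 40 mm across. The cap's top stands 16 to 24 mm above this point when free, different every time: feel for it.
- test_button (a joint): Travel of the button straight down, m: 0 free, 0.015 at its hard stop; it springs back. Takes about 3 N at first, 5 N at the stop, plus 1 to 3 N to slip the catch. Releases the lever after 2 to 14 mm, deeper if the cap stands higher. It dips by itself while the rising lever passes the catch.
- reset_lever (a joint): Lever angle, rad: near 0 up and caught (points up, leaning 10 deg to the unit's front, -x); 1.05 dropped (points to the front, 20 deg above level). Hard upper stop at -0.09: push it past 0, on towards the stop, so that the catch snaps in, else it falls again; let go, it settles at 0 to 0.05. A spring pulls it down: lifting takes 3 to 7 N at the bar, a little more at the catch.
- lever_pivot (a point): Point on the lever's level axis (along the unit's y), 75 mm above the bench, in the middle of the lever's width.
- lever_grip (a point): Middle of the lever's crossbar, 120 mm from the axis, 116 mm above the bench when dropped. Lever: steel U, two arms 12 mm thick, 92 mm apart (centres), crossbar along the unit's y with a round black sleeve 16 mm thick, 70 long; open between the arms, so fingertips reach under the bar. A tool tilted 30 to 40 deg, tips forward under the bar, lifts it well; an upright finger may jam.
- rail_stand: Fixed stand, two steel rails in line along its y (10 mm round bar, its top 160 mm above the bench). Origin: centre of the underside of the 90 x 370 x 12 mm base plate, z up. Rails run y -180..-20 mm (the tag starts here) and 20..180 mm (empty). Each rail end turns up into a stop 10 mm thick, 185 mm above the bench.
- tag: White saddle tag, about 120 g, straddling the rail: two panels 60 mm wide (along the rail), 85 long, hang either side of the bar, 20 apart inside, 26 over all, joined by a 4 mm top plate. Above it a grip tab 12 mm thick (across the rail), 44 long, 4 to 42 mm above the origin: centre of the top plate's underside, which rests on the bar; y along the rail, z up. Lift 30 mm+ to clear the stops.
Things that resemble listed ones, but are neither listed nor needed, are in the scene too. Of the things shaped like the tag, the white one is meant.

How it is judged:
By the outcome, as a careful person would: the job done as asked, in the order asked, and still so for the second after the job is handed in, with the robot touching nothing.
It also fails if it takes over 67 s, if anything falls off the work surface, if the arm or the gripper's body presses on something with over 40 N, if the wrist force passes 120 N, or if a joint passes its speed limit or range.

## Working session

There is one attempt and no reset: what is moved stays moved. The work goes in short steps, Python scripts to look and compute and a tool call to move; the robot and the scene stay as the last step left them, time stands still between calls to the robot, and variables do not carry over. Pictures are saved under pics/ and viewed, at most 10 in all, crops included, and the job is handed in when it is done.

Besides the shell and the picture viewer there is one more tool, called after "Emit:" as a command line: name --argument value ..., lists and objects as JSON in quotes. send_rows: Moves the arm, as the interface text tells. Its arguments: {"type":"object","properties":{"targets":{"type":"array","items":{"type":"number"}}},"required":["targets"]}

```bash
mkdir -p pics; ls
python3 - <<'E'
from rig import read_state, imaging
import cv2, numpy as np
s=read_state(); print({k:np.round(v,3).tolist() for k,v in s.items()})
for n in("scene","side"):
    d=imaging.snapshot(n); cv2.imwrite(f"pics/{n}0.png",d["frame"]); np.savez(f"{n}0.npz",**d)
    print(n,np.round(d["K"],1).tolist(),np.round(d["eye"],3),np.round(d["attitude"],3).tolist())
E
```

```text
pics
{'t': 0.0, 'joint_positions': [1.214, 0.322, -0.07, 1.452, 0.023, 1.371, -0.057], 'joint_vel': [-0.001, -0.0, -0.001, -0.001, -0.001, -0.0, -0.0], 'joint_torque': [0.001, -49.359, -0.382, -31.433, 0.013, 0.011, -0.0], 'tool_pos': [0.235, -0.605, 0.249], 'tcp_rot': [0.983, 0.184, -0.0, -0.001], 'force': [-0.949, 0.448, 0.26], 'ft_torque': [0.03, -0.06, -0.005], 'gripper_force': 0.0, 'width': 0.085}
scene [[413.5, 0.0, 319.2], [0.0, 413.5, 197.6], [0.0, 0.0, 1.0]] [1.128 0.215 0.79 ] [0.499, 0.789, -0.307, -0.186]
side [[369.8, 0.0, 317.6], [0.0, 369.8, 196.1], [0.0, 0.0, 1.0]] [0.434 0.512 0.677] [-0.115, 0.906, -0.406, 0.048]
```

View pics/scene0.png

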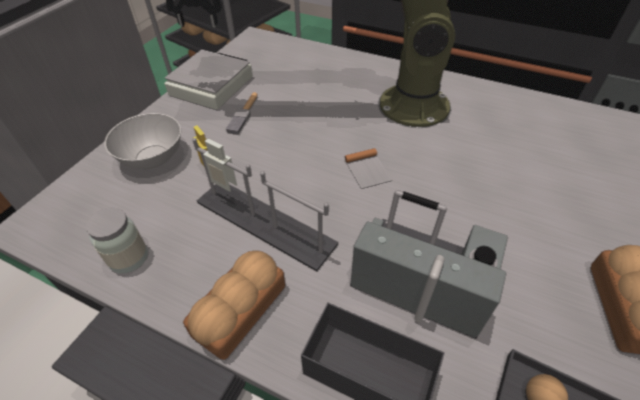

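View pics/side0.png

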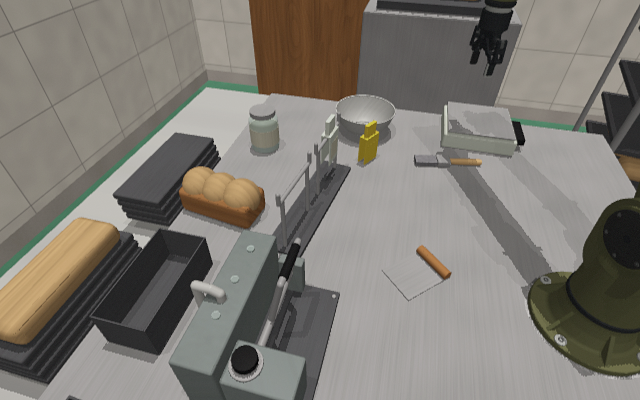

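The scene view shows the switch, with the button cap at (485,257) and the lever bar up at (420,200). The rail stand runs from (200,200) to (335,250), and the white tag is on its far-left rail at (215,170). The side view shows the cap at (245,360), the bar at (290,262) and the tag at (330,135). A yellow lookalike stands on the bench.

```bash
cat > h.py <<'E'
import numpy as np, cv2
from scipy.spatial.transform import Rotation as R
def cloud(d):
    K=d["K"];z=d["depth"];v,u=np.mgrid[:400,:640]
    p=np.stack([(u-K[0,2])/K[0,0]*z,(v-K[1,2])/K[1,1]*z,z],-1)
    w=p@R.from_quat(d["attitude"]).as_matrix().T+d["eye"]
    w[z<=0]=np.nan
    return w
def ray(d,u,v,h):
    K=d["K"];r=R.from_quat(d["attitude"]).as_matrix()@np.array([(u-K[0,2])/K[0,0],(v-K[1,2])/K[1,1],1])
    return d["eye"]+r*(h-d["eye"][2])/r[2]
E
python3 - <<'E'
from h import *
for n in("scene","side"):
    d=dict(np.load(n+"0.npz")); w=cloud(d); f=d["frame"].astype(int); z=w[...,2]
    print(n,"cap" ,w[257,485].round(3) if n=="scene" else w[360,245].round(3), "bench z",np.nanmedian(z[(abs(z)<.02)]).round(4))
    def box(m,t):
        k,l,st,c=cv2.connectedComponentsWithStats(m.astype(np.uint8))
        for i in range(1,k):
            if st[i,4]<120: continue
            p=w[l==i][:,:2].astype(np.float32); b=cv2.minAreaRect(p)
            print(t,st[i,4],"px",np.round(c[i]),"ctr",np.round(b[0],3),np.round(b[1],3),round(b[2],1),"zmed",np.median(z[l==i]).round(4))
    box((z>.142)&(z<.156),"top150")
    box((z>.112)&(z<.119),"z115")
    box((z>.006)&(z<.018)&(f.max(-1)<95),"plate")
    m=(f.min(-1)>150)&(f.max(-1)-f.min(-1)<30)&(z>.06)&(z<.25); box(m,"white")
    y=(f[...,2]>150)&(f[...,0]<80)&(f[...,1]>130); box(y,"yellow")
E
```

```text
scene cap [0.604 0.298 0.137] bench z 0.0005
top150 682 px [62. 44.] ctr [ 0.32  -1.074] [0.53  0.018] 0.6 zmed 0.1493
top150 159 px [419.  72.] ctr [ 0.049 -0.001] [0.122 0.047] 85.4 zmed 0.1488
top150 4735 px [432. 261.] ctr [0.661 0.202] [0.27  0.072] 89.6 zmed 0.1499
z115 355 px [64. 55.] ctr [ 0.328 -1.076] [0.015 0.552] 89.7 zmed 0.1153
z115 892 px [487. 242.] ctr [0.557 0.298] [0.07  0.091] 89.6 zmed 0.115
z115 133 px [465. 300.] ctr [0.696 0.283] [0.105 0.004] 89.5 zmed 0.1153
plate 266 px [595.   6.] ctr [-0.985  0.482] [0.035 0.358] 2.8 zmed 0.0121
plate 554 px [70. 88.] ctr [ 0.352 -1.076] [0.034 0.597] 87.7 zmed 0.012
plate 739 px [411. 113.] ctr [ 0.041 -0.006] [0.217 0.143] 78.9 zmed 0.0132
plate 4121 px [270. 226.] ctr [ 0.623 -0.188] [0.371 0.091] 82.1 zmed 0.0124
plate 270 px [411. 233.] ctr [0.507 0.144] [0.024 0.092] 0.3 zmed 0.0121
plate 195 px [449. 246.] ctr [0.509 0.234] [0.06  0.023] 89.2 zmed 0.0119
plate 272 px [609. 315.] ctr [0.523 0.556] [0.193 0.033] 27.0 zmed 0.0136
plate 194 px [384. 298.] ctr [0.694 0.141] [0.146 0.004] 89.7 zmed 0.012
plate 175 px [4
[... 1264 characters left out ...]
.057 0.027] 24.2 zmed 0.0119
plate 2218 px [579. 338.] ctr [0.035 0.038] [0.124 0.213] 52.1 zmed 0.0119
plate 4025 px [304. 328.] ctr [0.55  0.179] [0.219 0.11 ] 89.5 zmed 0.0112
plate 336 px [158. 332.] ctr [0.813 0.242] [0.169 0.083] 49.9 zmed 0.0121
plate 133 px [263. 323.] ctr [0.623 0.171] [0.098 0.005] 89.2 zmed 0.0117
plate 379 px [ 56. 352.] ctr [0.973 0.327] [0.154 0.071] 55.9 zmed 0.0128
white 546 px [473. 113.] ctr [ 0.181 -0.66 ] [0.194 0.198] 90.0 zmed 0.0612
white 228 px [262. 109.] ctr [ 0.841 -0.42 ] [0.069 0.071] 62.1 zmed 0.1287
white 241 px [207. 287.] ctr [0.686 0.223] [0.014 0.053] 89.7 zmed 0.1774
white 200 px [249. 368.] ctr [0.593 0.302] [0.052 0.042] 40.7 zmed 0.1185
```

Run:
```python
from h import *
for n in("scene","side"):
    d=dict(np.load(n+"0.npz")); w=cloud(d); f=d["frame"].astype(int); z=w[...,2]; x=w[...,0];y=w[...,1]
    def rep(m,t):
        p=w[m]
        if len(p)<5: print(n,t,len(p));return
        b=cv2.minAreaRect(p[:,:2].astype(np.float32))
        vv,uu=np.nonzero(m)
        print(n,t,len(p),"px",uu.mean().round(1),vv.mean().round(1),"lo",np.percentile(p,3,0).round(3),"hi",np.percentile(p,97,0).round(3),"rect",np.round(b[0],3),np.round(b[1],3),round(b[2],1))
    dark=f.max(-1)<60
    rep(dark&(abs(x-.59)<.06)&(abs(y-.298)<.04)&(z>.128)&(z<.145),"cap")
    rep(dark&(abs(x-.57)<.06)&(abs(y-.18)<.09)&(z>.17)&(z<.23),"bar")
    s=np.array([.622,-.187]);a=np.deg2rad(82);ly=(x-s[0])*np.cos(a)+(y-s[1])*np.sin(a);lx=(x-s[0])*np.sin(a)-(y-s[1])*np.cos(a)
    m=(abs(ly+.1)<.1)&(abs(lx)<.04)&(z>.167)
    m2=m&(z>.19); rep(m2,"tab"); print("  ly/lx",np.percentile(ly[m2],[2,98]).round(3),np.percentile(lx[m2],[2,98]).round(3),"color",f[m2].mean(0).round() if m2.any() else 0)
    for k in(-1,1):
        for lo,hi in((.17,.19),):
            mm=(abs(ly-k*.1)<.1)&(abs(lx)<.03)&(z>lo)&(z<hi); print("stops",k,mm.sum(),np.round(np.sort(ly[mm])[::max(1,mm.sum()//10)],3),np.median(lx[mm]).round(4))
    mm=(abs(ly-.1)<.07)&(abs(lx)<.03)&(z>.145)&(z<.168); print("rail2 lx",np.median(lx[mm]).round(4),np.percentile(z[mm],95).round(4),np.polyfit(ly[mm],lx[mm],1).round(3))
```

```text
scene cap 293 px 484.9 254.9 lo [0.582 0.281 0.133] hi [0.615 0.313 0.14 ] rect [0.598 0.298] [0.036 0.037] 67.3
scene bar 226 px 419.7 200.4 lo [0.569 0.122 0.192] hi [0.578 0.184 0.201] rect [0.574 0.153] [0.013 0.067] 0.1
scene tab 133 px 214.1 144.9 lo [ 0.6   -0.321  0.191] hi [ 0.613 -0.278  0.204] rect [ 0.606 -0.3  ] [0.046 0.012] 82.1
  ly/lx [-0.135 -0.092] [-0.006  0.006] color [149. 158. 160.]
stops -1 171 [-0.185 -0.178 -0.133 -0.123 -0.114 -0.106 -0.098 -0.094 -0.092 -0.019
 -0.015] 0.0033
stops 1 67 [0.017 0.018 0.021 0.022 0.024 0.025 0.177 0.179 0.18  0.182 0.183 0.184] 0.0018
rail2 lx 0.0022 0.1615 [0.004 0.001]
side cap 668 px 242.5 359.0 lo [0.578 0.282 0.13 ] hi [0.626 0.318 0.141] rect [0.601 0.296] [0.073 0.051] 89.6
side bar 348 px 289.5 260.8 lo [0.562 0.121 0.192] hi [0.576 0.188 0.201] rect [0.569 0.154] [0.071 0.016] 89.6
side tab 71 px 329.7 120.0 lo [ 0.597 -0.318  0.191] hi [ 0.613 -0.277  0.202] rect [ 0.605 -0.299] [0.045 0.012] 82.0
  ly/lx [-0.133 -0.092] [-0.008  0.004] color [156. 166. 163.]
stops -1 115 [-0.186 -0.178 -0.132 -0.122 -0.109 -0.097 -0.094 -0.093 -0.092 -0.019
 -0.015] -0.0045
stops 1 56 [0.018 0.021 0.023 0.024 0.025 0.178 0.181 0.182 0.183 0.183 0.184 0.186] -0.0019
rail2 lx -0.003 0.1597 [ 0.003 -0.003]
```

```bash
cat >> h.py <<'E'
from rig import read_state
def go(pos,yaw,tilt=0):
    """shift/turn (tool axes) from the present pose to world pos, tool down turned by yaw deg, tips tilted to +x by tilt deg"""
    s=read_state(); r0=R.from_quat(s["tcp_rot"])
    r1=R.from_euler("y",-tilt,degrees=True)*R.from_euler("z",yaw,degrees=True)*R.from_euler("x",180,degrees=True)
    t=r0.inv().apply(np.array(pos)-s["tool_pos"]); a=np.rad2deg((r0.inv()*r1).as_rotvec())
    print(np.round(t,4).tolist(),np.round(a,1).tolist())
def st():
    s=read_state(); print({k:np.round(s[k],4).tolist() for k in("t","tool_pos","tcp_rot","force","joint_positions","width","gripper_force")}, R.from_quat(s["tcp_rot"]).as_matrix().round(3).tolist())
E
python3 - <<'E'
from h import *
go((.5,-.2,.33),100); go((.597,.298,.24),180); go((.597,.298,.19),180)
E
```

```text
[0.3936, -0.2821, -0.0802] [-0.1, -0.1, -78.8]
[0.6645, -0.7109, 0.0105] [-0.0, -0.1, -158.8]
[0.6645, -0.7108, 0.0605] [-0.0, -0.1, -158.8]
```

Emit:
send_rows --targets '[1, 0, 0, -0.05, 0, 0, 0, 1, 0.394, -0.282, -0.08, 0, 0, -79, 1, 0.394, -0.282, -0.08, 0, 0, -79, 1, 0.394, -0.282, -0.08, 0, 0, -79, 1, 0.394, -0.282, -0.08, 0, 0, -79, 1, 0.394, -0.282, -0.08, 0, 0, -79, 1, 0.394, -0.282, -0.08, 0, 0, -79, 1, 0.394, -0.282, -0.08, 0, 0, -79, 1, 0.664, -0.711, 0.01, 0, 0, -158.8, 1, 0.664, -0.711, 0.01, 0, 0, -158.8, 1, 0.664, -0.711, 0.01, 0, 0, -158.8, 1, 0.664, -0.711, 0.01, 0, 0, -158.8, 1, 0.664, -0.711, 0.01, 0, 0, -158.8, 1, 0.664, -0.711, 0.01, 0, 0, -158.8, 1, 0.664, -0.711, 0.01, 0, 0, -158.8, 1, 0.664, -0.711, 0.01, 0, 0, -158.8, 1, 0.664, -0.711, 0.01, 0, 0, -158.8, 1, 0.664, -0.711, 0.01, 0, 0, -158.8, 1, 0.664, -0.711, 0.01, 0, 0, -158.8, 1, 0.664, -0.711, 0.01, 0, 0, -158.8]'

```text
t: 2.6
tool_pos: [0.5975, 0.2953, 0.2405]
tcp_rot: [0.001, 1.0, -0.001, 0.0]
force: [0.1, -1.2, -0.4]
width: -0.0001
gripper_force: 0.0
```

Run:
```python
from h import *
st();go((.597,.298,.165),180)
```

```text
{'t': 2.6, 'tool_pos': [0.5975, 0.2953, 0.2405], 'tcp_rot': [0.001, 1.0, -0.0007, 0.0004], 'force': [0.0682, -1.2393, -0.3783], 'joint_positions': [0.122, 0.4974, -0.8782, 1.3955, 0.3819, 1.4239, 0.8177], 'width': -0.0001, 'gripper_force': 0.0} [[-1.0, 0.002, 0.001], [0.002, 1.0, -0.001], [-0.001, -0.001, -1.0]]
[0.0006, 0.0028, 0.0755] [-0.1, 0.0, -0.1]
```

Emit:
send_rows --targets '[1, 0, 0.002, 0.04, 0, 0, 0, 1, 0, 0.002, 0.07, 0, 0, 0, 1, 0, 0.002, 0.078, 0, 0, 0, 1, 0, 0.002, 0.08, 0, 0, 0, 1, 0, 0.002, 0.08, 0, 0, 0]'

```text
t: 3.22
tool_pos: [0.5975, 0.2995, 0.1618]
tcp_rot: [-0.0, 1.0, 0.0, 0.001]
force: [-0.1, -0.4, -0.1]
width: -0.0001
gripper_force: 0.0
```

Emit:
send_rows --targets '[1, 0, 0, 0.001, 0, 0, 0, 1, 0, 0, 0.002, 0, 0, 0, 1, 0, 0, 0.002, 0, 0, 0]'

```text
t: 3.6
tool_pos: [0.5967, 0.2995, 0.1584]
tcp_rot: [-0.0, 1.0, -0.0, 0.0]
force: [-0.0, -0.1, 0.3]
width: 0.0001
gripper_force: 0.0
```

Emit:
send_rows --targets '[1, 0, 0, 0.001, 0, 0, 0, 1, 0, 0, 0.002, 0, 0, 0, 1, 0, 0, 0.002, 0, 0, 0]'

```text
t: 3.98
tool_pos: [0.5968, 0.2996, 0.1573]
tcp_rot: [-0.0, 1.0, -0.0, 0.0]
force: [-0.7, -2.5, 4.9]
width: -0.0
gripper_force: 2.6
```

Emit:
send_rows --targets '[1, 0, 0, 0.001, 0, 0, 0, 1, 0, 0, 0.002, 0, 0, 0, 1, 0, 0, 0.002, 0, 0, 0]'

```text
t: 4.35
tool_pos: [0.5968, 0.2996, 0.1561]
tcp_rot: [-0.0, 1.0, -0.0, 0.001]
force: [-2.2, -2.1, 8.4]
width: 0.0001
gripper_force: 4.2
```

Emit:
send_rows --targets '[1, 0, 0, 0.001, 0, 0, 0, 1, 0, 0, 0.0015, 0, 0, 0, 1, 0, 0, 0.0015, 0, 0, 0]'

```text
t: 4.72
tool_pos: [0.5968, 0.2996, 0.1543]
tcp_rot: [-0.0, 1.0, -0.0, 0.0]
force: [-2.9, -1.2, 6.4]
width: 0.0
gripper_force: 3.8
```

```bash
cat >> h.py <<'E'
def lever(save=None):
    from rig import imaging
    d=imaging.snapshot("side"); w=cloud(d); f=d["frame"].astype(int); x,y,z=w[...,0],w[...,1],w[...,2]
    m=(f.max(-1)<60)&(abs(x-.53)<.08)&(abs(y-.154)<.045)&(z>.09)&(z<.21)
    p=w[m]; print("bar?",len(p),np.median(p,0).round(3) if len(p) else None, "enclosed px", )
    if save: cv2.imwrite("pics/"+save,d["frame"])
E
python3 - <<'E'
from h import *
st();lever()
E
```

```text
{'t': 4.725, 'tool_pos': [0.5968, 0.2996, 0.1543], 'tcp_rot': [-0.0004, 1.0, -0.0001, 0.0005], 'force': [-2.8798, -1.1898, 6.379], 'joint_positions': [0.1073, 0.5582, -0.8507, 1.4973, 0.4294, 1.2802, 0.7801], 'width': 0.0, 'gripper_force': 3.7794} [[-1.0, -0.001, 0.001], [-0.001, 1.0, -0.0], [-0.001, -0.0, -1.0]]
bar? 336 [0.568 0.156 0.198] enclosed px
```

Emit:
send_rows --targets '[1, 0, 0, 0.001, 0, 0, 0, 1, 0, 0, 0.002, 0, 0, 0, 1, 0, 0, 0.002, 0, 0, 0]'

```text
t: 5.15
tool_pos: [0.5969, 0.2996, 0.1521]
tcp_rot: [-0.0, 1.0, -0.0, 0.0]
force: [-1.6, -2.4, 6.0]
width: -0.0001
gripper_force: 3.2
```

Emit:
send_rows --targets '[1, 0, 0, 0.001, 0, 0, 0, 1, 0, 0, 0.002, 0, 0, 0, 1, 0, 0, 0.002, 0, 0, 0]'

```text
t: 5.52
tool_pos: [0.5968, 0.2996, 0.1503]
tcp_rot: [-0.0, 1.0, -0.0, 0.0]
force: [-2.4, -1.1, 7.4]
width: -0.0
gripper_force: 3.7
```

```bash
python3 -c "
from h import *
lever()"
```

```text
bar? 336 [0.568 0.157 0.199] enclosed px
```

Emit:
send_rows --targets '[1, 0, 0, 0.001, 0, 0, 0, 1, 0, 0, 0.0015, 0, 0, 0, 1, 0, 0, 0.0015, 0, 0, 0]'

```text
t: 5.95
tool_pos: [0.5968, 0.2996, 0.149]
tcp_rot: [-0.0, 1.0, -0.0, 0.0]
force: [-1.8, -1.4, 8.3]
width: 0.0001
gripper_force: 4.0
```

Emit:
send_rows --targets '[1, 0, 0, 0.001, 0, 0, 0, 1, 0, 0, 0.0015, 0, 0, 0, 1, 0, 0, 0.0015, 0, 0, 0]'

```text
t: 6.32
tool_pos: [0.5968, 0.2996, 0.1468]
tcp_rot: [-0.0, 1.0, -0.0, 0.0]
force: [-0.9, -0.6, 3.9]
width: 0.0002
gripper_force: 2.1
```

```bash
python3 -c "
from h import *
lever()"
```

```text
bar? 335 [0.567 0.157 0.198] enclosed px
```

Emit:
send_rows --targets '[1, 0, 0, 0, 0, 0, 0, 1, 0, 0, 0, 0, 0, 0]'

```text
t: 6.62
tool_pos: [0.5968, 0.2995, 0.1455]
tcp_rot: [-0.0, 1.0, 0.0, 0.0]
force: [-0.1, -0.3, 2.4]
width: -0.0002
gripper_force: 1.0
```

```bash
python3 -c "
from h import *
lever()"
```

```text
bar? 333 [0.563 0.157 0.197] enclosed px
```

Emit:
send_rows --targets '[1, 0, 0, 0, 0, 0, 0, 1, 0, 0, 0, 0, 0, 0, 1, 0, 0, 0, 0, 0, 0]'

```text
t: 7.05
tool_pos: [0.5967, 0.2995, 0.1456]
tcp_rot: [-0.0, 1.0, 0.0, -0.0]
force: [0.0, -0.0, 0.6]
width: 0.0001
gripper_force: 0.4
```

```bash
python3 -c "
from h import *
lever()"
```

```text
bar? 337 [0.563 0.157 0.197] enclosed px
```

```bash
python3 -c "
from h import *
from rig import imaging
lever('s1.png'); d=imaging.snapshot('scene'); cv2.imwrite('pics/c1.png',d['frame'])
a=cv2.imread('pics/s1.png')[190:400,150:400]; b=d['frame'][150:360,330:580]
cv2.imwrite('pics/j1.png',cv2.resize(np.hstack([a,b]),None,fx=1.6,fy=1.6))
st()"
```

```text
bar? 336 [0.563 0.157 0.197] enclosed px
{'t': 7.2, 'tool_pos': [0.5967, 0.2994, 0.1456], 'tcp_rot': [-0.0004, 1.0, -0.0001, -0.0001], 'force': [0.1012, 0.7086, 0.7521], 'joint_positions': [0.1057, 0.5656, -0.8467, 1.5059, 0.4343, 1.2669, 0.777], 'width': -0.0004, 'gripper_force': 0.2997} [[-1.0, -0.001, -0.0], [-0.001, 1.0, -0.0], [0.0, -0.0, -1.0]]
```

View pics/j1.png

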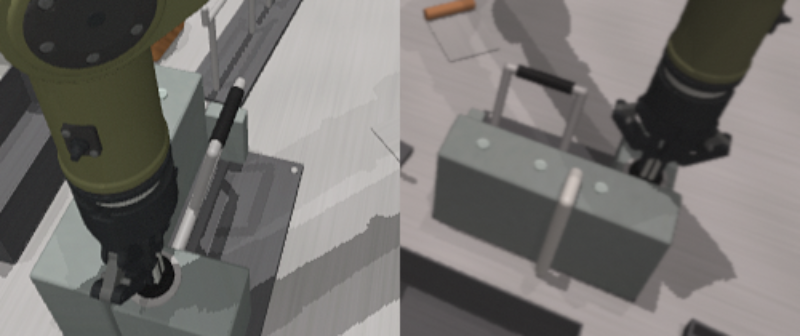

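The lever has moved slightly forward, with the bar now at left-panel (230,110), but it is still up. The fingertips are on the cap, and the force has dropped. I'll press 1 mm further.

Emit:
send_rows --targets '[1, 0, 0, 0.001, 0, 0, 0, 1, 0, 0, 0.001, 0, 0, 0, 1, 0, 0, 0.001, 0, 0, 0]'

```text
t: 7.58
tool_pos: [0.5967, 0.2993, 0.1452]
tcp_rot: [-0.0, 1.0, -0.0, 0.0]
force: [-1.7, -1.2, 4.4]
width: -0.0001
gripper_force: 2.2
```

```bash
python3 -c "
from h import *
lever()"
```

```text
bar? 311 [0.481 0.158 0.121] enclosed px
```

Run:
```python
from h import *
go((.597,.299,.24),180); go((.45,.2,.26),180,35); go((.404,.155,.162),180,35)
```

```text
[-0.0003, -0.0004, -0.0948] [-0.0, 0.0, 0.0]
[0.1468, -0.0993, -0.1148] [-0.0, -35.0, 0.0]
[0.1928, -0.1442, -0.0168] [-0.0, -35.0, 0.0]
```

Emit:
send_rows --targets '[1, 0, 0, -0.02, 0, 0, 0, 1, 0, 0, -0.07, 0, 0, 0, 1, 0, 0, -0.115, 0, 0, 0, 1, 0.147, -0.099, -0.115, 0, -35, 0, 1, 0.147, -0.099, -0.115, 0, -35, 0, 1, 0.147, -0.099, -0.115, 0, -35, 0, 1, 0.147, -0.099, -0.115, 0, -35, 0, 1, 0.193, -0.144, -0.017, 0, -35, 0, 1, 0.193, -0.144, -0.017, 0, -35, 0, 1, 0.193, -0.144, -0.017, 0, -35, 0, 1, 0.193, -0.144, -0.017, 0, -35, 0]'

```text
t: 9.0
tool_pos: [0.4308, 0.1865, 0.1569]
tcp_rot: [-0.007, 0.957, -0.009, 0.291]
force: [-0.5, 1.1, 0.2]
width: -0.0003
gripper_force: 0.0
```

Run:
```python
from h import *
st(); go((.404,.155,.162),180,35); go((.45,.155,.097),180,35); go((.466,.155,.108),180,35)
from rig import imaging
d=imaging.snapshot("side"); a=d["frame"][150:400,200:500]; b=imaging.snapshot("scene")["frame"][100:350,280:580]
cv2.imwrite("pics/j2.png",cv2.resize(np.hstack([a,b]),None,fx=1.3,fy=1.3))
# bar from dropped view
w=cloud(d);f=d["frame"].astype(int);m=(f.max(-1)<60)&(abs(w[...,0]-.48)<.04)&(abs(w[...,1]-.154)<.045)&(w[...,2]>.09)&(w[...,2]<.14)
p=w[m];print(len(p),np.percentile(p,[3,50,97],axis=0).round(4).tolist())
```

```text
{'t': 9.0, 'tool_pos': [0.4308, 0.1865, 0.1569], 'tcp_rot': [-0.0073, 0.9567, -0.0093, 0.2907], 'force': [-0.5085, 1.1076, 0.1713], 'joint_positions': [-0.4004, -0.2972, -0.311, 2.3832, 0.502, 0.6528, 0.5246], 'width': -0.0003, 'gripper_force': 0.0} [[-0.831, -0.009, 0.556], [-0.019, 1.0, -0.014], [-0.556, -0.022, -0.831]]
[0.0201, -0.0314, -0.0187] [-0.8, -1.2, 1.1]
[0.018, -0.0303, 0.0609] [-0.8, -1.2, 1.1]
[-0.0014, -0.0307, 0.0606] [-0.8, -1.2, 1.1]
313 [[0.4746, 0.1231, 0.1166], [0.4813, 0.1583, 0.1215], [0.4891, 0.1884, 0.1239]]
```

View pics/j2.png

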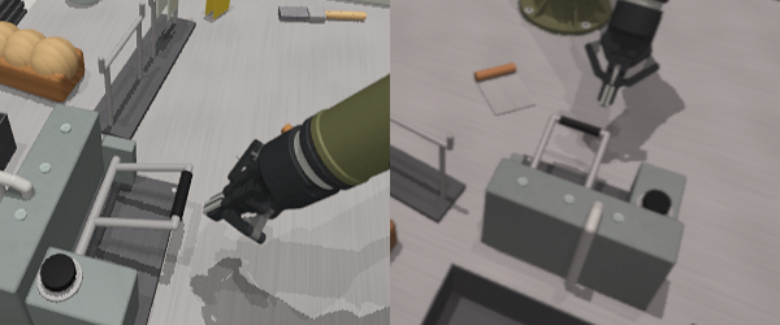

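The lever is down, with the bar at left-panel (185,195). The shut fingertips stand just in front of it at (210,210). The arm is at its inner reach limit there, so I'll use a 30° tilt.

Run:
```python
from h import *
go((.442,.156,.125),180,30); go((.4525,.156,.1025),180,30); go((.4655,.156,.110),180,30)
```

```text
[0.004, -0.0198, 0.0299] [-2.0, 3.4, 0.9]
[0.0076, -0.0189, 0.0545] [-2.0, 3.4, 0.9]
[-0.0073, -0.0191, 0.0554] [-2.0, 3.4, 0.9]
```

Emit:
send_rows --targets '[1, 0.004, -0.02, 0.03, -2, 3.4, 0.9, 1, 0.004, -0.02, 0.03, -2, 3.4, 0.9, 1, 0.004, -0.02, 0.03, -2, 3.4, 0.9, 1, 0.004, -0.02, 0.03, -2, 3.4, 0.9]'

```text
t: 9.6
tool_pos: [0.4482, 0.1561, 0.1309]
tcp_rot: [0.004, 0.965, 0.002, 0.263]
force: [-0.1, -0.1, -0.2]
width: 0.0002
gripper_force: 0.0
```

Run:
```python
from h import *
st();go((.442,.156,.125),180,30); go((.4525,.156,.1025),180,30); go((.4655,.156,.110),180,30)
```

```text
{'t': 9.6, 'tool_pos': [0.4482, 0.1561, 0.1309], 'tcp_rot': [0.0038, 0.9647, 0.0016, 0.2633], 'force': [-0.0601, -0.1448, -0.1859], 'joint_positions': [-0.3477, -0.246, -0.2267, 2.3876, 0.4229, 0.5795, 0.6752], 'width': 0.0002, 'gripper_force': 0.0} [[-0.861, 0.007, 0.508], [0.008, 1.0, 0.001], [-0.508, 0.005, -0.861]]
[0.0083, -0.0002, 0.0019] [0.1, 0.5, -0.5]
[0.0107, -0.0002, 0.0266] [0.1, 0.5, -0.5]
[-0.0043, -0.0001, 0.0268] [0.1, 0.5, -0.5]
```

Emit:
send_rows --targets '[1, 0.008, 0, 0.002, 0, 0.5, -0.5, 1, 0.0107, 0, 0.027, 0, 0.5, -0.5, 1, 0.0107, 0, 0.027, 0, 0.5, -0.5, 1, 0.0107, 0, 0.027, 0, 0.5, -0.5]'

```text
t: 10.1
tool_pos: [0.4514, 0.1562, 0.101]
tcp_rot: [-0.001, 0.966, 0.0, 0.258]
force: [-0.4, -0.2, 0.4]
width: -0.0001
gripper_force: 0.0
```

Run:
```python
from h import *
st()
import numpy as np
P=np.array([.597,.156,.075])
for q in (1.05,.9,.75,.6,.45,.3,.15,.05,0,-.03,-.05,-.07):
    a=np.deg2rad(10)+q; C=P+.12*np.array([-np.sin(a),0,np.cos(a)])
    print(q,end=" "); go(C+[-.0185,0,-.006],180,30)
```

```text
{'t': 10.1, 'tool_pos': [0.4514, 0.1562, 0.101], 'tcp_rot': [-0.001, 0.9661, 0.0004, 0.258], 'force': [-0.4477, -0.2355, 0.3611], 'joint_positions': [-0.3262, -0.1792, -0.2442, 2.4038, 0.4836, 0.5147, 0.6205], 'width': -0.0001, 'gripper_force': 0.0} [[-0.867, -0.002, 0.498], [-0.002, 1.0, 0.001], [-0.498, 0.0, -0.867]]
1.05 [-0.0167, -0.0002, -0.0005] [0.1, -0.1, 0.1]
0.9 [-0.0313, -0.0002, -0.0111] [0.1, -0.1, 0.1]
0.75 [-0.0472, -0.0002, -0.0193] [0.1, -0.1, 0.1]
0.6 [-0.0643, -0.0002, -0.0251] [0.1, -0.1, 0.1]
0.45 [-0.082, -0.0003, -0.0283] [0.1, -0.1, 0.1]
0.3 [-0.0999, -0.0003, -0.0288] [0.1, -0.1, 0.1]
0.15 [-0.1178, -0.0003, -0.0266] [0.1, -0.1, 0.1]
0.05 [-0.1294, -0.0004, -0.0237] [0.1, -0.1, 0.1]
0 [-0.1351, -0.0004, -0.0218] [0.1, -0.1, 0.1]
-0.03 [-0.1385, -0.0004, -0.0205] [0.1, -0.1, 0.1]
-0.05 [-0.1407, -0.0004, -0.0196] [0.1, -0.1, 0.1]
-0.07 [-0.1429, -0.0004, -0.0186] [0.1, -0.1, 0.1]
```

Inserted under the bar. I'll lift to about q=0.15 with two rows per waypoint.

Emit:
send_rows --targets '[1, -0.01, 0, 0, 0, 0, 0, 1, -0.0167, 0, -0.0005, 0, 0, 0, 1, -0.024, 0, -0.006, 0, 0, 0, 1, -0.0313, 0, -0.011, 0, 0, 0, 1, -0.039, 0, -0.0155, 0, 0, 0, 1, -0.0472, 0, -0.0193, 0, 0, 0, 1, -0.0555, 0, -0.0225, 0, 0, 0, 1, -0.0643, 0, -0.0251, 0, 0, 0]'

```text
t: 11.1
tool_pos: [0.4938, 0.1557, 0.1542]
tcp_rot: [-0.001, 0.966, -0.0, 0.257]
force: [-5.1, -0.4, 0.0]
width: 0.0003
gripper_force: 2.2
```

Run:
```python
from h import *
st();lever()
```

```text
{'t': 11.1, 'tool_pos': [0.4938, 0.1557, 0.1542], 'tcp_rot': [-0.0006, 0.9665, -0.0001, 0.2567], 'force': [-5.1195, -0.4244, 0.0175], 'joint_positions': [-0.334, -0.1742, -0.172, 2.2752, 0.3809, 0.6115, 0.7955], 'width': 0.0003, 'gripper_force': 2.2444} [[-0.868, -0.001, 0.496], [-0.001, 1.0, 0.0], [-0.496, -0.001, -0.868]]
bar? 706 [0.496 0.167 0.169] enclosed px
```

Emit:
send_rows --targets '[1, -0.009, 0, -0.002, 0, 0, 0, 1, -0.0177, 0, -0.0032, 0, 0, 0, 1, -0.0266, 0, -0.0037, 0, 0, 0, 1, -0.0356, 0, -0.0037, 0, 0, 0, 1, -0.0445, 0, -0.0028, 0, 0, 0, 1, -0.0535, 0, -0.0015, 0, 0, 0, 1, -0.0595, 0, 0, 0, 0, 0, 1, -0.0595, 0, 0, 0, 0, 0]'

```text
t: 12.15
tool_pos: [0.5462, 0.1556, 0.1838]
tcp_rot: [-0.0, 0.966, 0.0, 0.257]
force: [-1.3, -1.4, -0.6]
width: 0.0
gripper_force: 1.2
```

Run:
```python
from h import *
st();lever()
P=np.array([.597,.156,.075])
for q in (.1,.05,0,-.03,-.05,-.07,-.085):
    a=np.deg2rad(10)+q; C=P+.12*np.array([-np.sin(a),0,np.cos(a)])
    print(q,end=" "); go(C+[-.0185,0,-.006],180,30)
```

```text
{'t': 12.15, 'tool_pos': [0.5462, 0.1556, 0.1838], 'tcp_rot': [-0.0005, 0.9663, 0.0001, 0.2574], 'force': [-1.3138, -1.4288, -0.6019], 'joint_positions': [-0.3238, -0.1018, -0.126, 2.1488, 0.346, 0.6471, 0.8896], 'width': 0.0, 'gripper_force': 1.1955} [[-0.867, -0.001, 0.497], [-0.001, 1.0, 0.0], [-0.497, -0.0, -0.867]]
bar? 393 [0.561 0.163 0.197] enclosed px
0.1 [-0.0002, 0.0003, -0.0007] [0.0, -0.2, 0.1]
0.05 [-0.006, 0.0003, 0.0009] [0.0, -0.2, 0.1]
0 [-0.0117, 0.0003, 0.0028] [0.0, -0.2, 0.1]
-0.03 [-0.0151, 0.0003, 0.0041] [0.0, -0.2, 0.1]
-0.05 [-0.0173, 0.0003, 0.005] [0.0, -0.2, 0.1]
-0.07 [-0.0195, 0.0003, 0.0059] [0.0, -0.2, 0.1]
-0.085 [-0.0211, 0.0003, 0.0067] [0.0, -0.2, 0.1]
```

Emit:
send_rows --targets '[1, -0.004, 0, 0, 0, 0, 0, 1, -0.008, 0, 0.001, 0, 0, 0, 1, -0.012, 0, 0.003, 0, 0, 0, 1, -0.0135, 0, 0.003, 0, 0, 0, 1, -0.0135, 0, 0.003, 0, 0, 0]'

```text
t: 12.82
tool_pos: [0.5596, 0.1559, 0.188]
tcp_rot: [-0.001, 0.966, 0.0, 0.258]
force: [-1.6, -1.5, -3.8]
width: 0.0001
gripper_force: 1.9
```

Emit:
send_rows --targets '[1, -0.002, 0, 0.001, 0, 0, 0, 1, -0.003, 0, 0.001, 0, 0, 0, 1, -0.003, 0, 0.001, 0, 0, 0]'

```text
t: 13.2
tool_pos: [0.5626, 0.156, 0.1887]
tcp_rot: [-0.001, 0.966, 0.0, 0.258]
force: [-2.9, -2.1, -4.9]
width: 0.0001
gripper_force: 2.1
```

Run:
```python
from h import *
st();lever()
```

```text
{'t': 13.2, 'tool_pos': [0.5626, 0.156, 0.1887], 'tcp_rot': [-0.0007, 0.9662, 0.0003, 0.2578], 'force': [-2.8896, -2.055, -4.9079], 'joint_positions': [-0.3193, -0.0736, -0.1161, 2.1129, 0.3397, 0.65, 0.9106], 'width': 0.0001, 'gripper_force': 2.0606} [[-0.867, -0.002, 0.498], [-0.001, 1.0, 0.001], [-0.498, 0.0, -0.867]]
bar? 375 [0.578 0.159 0.2  ] enclosed px
```

Emit:
send_rows --targets '[1, -0.0015, 0, 0.0005, 0, 0, 0, 1, -0.002, 0, 0.001, 0, 0, 0, 1, -0.002, 0, 0.001, 0, 0, 0]'

```text
t: 13.62
tool_pos: [0.5651, 0.1562, 0.1892]
tcp_rot: [-0.001, 0.966, 0.001, 0.258]
force: [-2.3, -3.1, -3.5]
width: -0.0002
gripper_force: 2.0
```

Emit:
send_rows --targets '[1, -0.001, 0, 0.0005, 0, 0, 0, 1, -0.0015, 0, 0.0005, 0, 0, 0, 1, -0.0015, 0, 0.0005, 0, 0, 0]'

```text
t: 14.0
tool_pos: [0.5662, 0.1562, 0.1893]
tcp_rot: [-0.001, 0.966, 0.0, 0.258]
force: [-5.1, -2.4, -1.8]
width: -0.0
gripper_force: 2.8
```

Emit:
send_rows --targets '[1, 0.004, 0, -0.001, 0, 0, 0, 1, 0.008, 0, -0.002, 0, 0, 0, 1, 0.012, 0, -0.003, 0, 0, 0, 1, 0.016, 0, -0.003, 0, 0, 0, 1, 0.02, 0, -0.003, 0, 0, 0, 1, 0.02, 0, -0.003, 0, 0, 0]'

```text
t: 14.75
tool_pos: [0.5478, 0.1566, 0.1824]
tcp_rot: [-0.001, 0.966, 0.001, 0.259]
force: [-0.4, 0.2, 0.3]
width: 0.0
gripper_force: 0.0
```

Run:
```python
from h import *
st();lever('s3.png')
go((.45,.156,.20),180,30);go((.45,.1,.30),180,0)
```

```text
{'t': 14.75, 'tool_pos': [0.5478, 0.1566, 0.1824], 'tcp_rot': [-0.0011, 0.966, 0.0008, 0.2586], 'force': [-0.4169, 0.1933, 0.2787], 'joint_positions': [-0.3235, -0.0973, -0.1265, 2.1488, 0.3493, 0.6402, 0.8869], 'width': 0.0, 'gripper_force': 0.0} [[-0.866, -0.003, 0.5], [-0.002, 1.0, 0.002], [-0.5, 0.001, -0.866]]
bar? 408 [0.566 0.163 0.198] enclosed px
[0.0761, -0.0003, -0.0641] [0.1, -0.0, 0.1]
[0.0262, -0.0562, -0.1509] [0.1, 30.0, 0.1]
```

Emit:
send_rows --targets '[1, 0.03, 0, -0.025, 0, 0, 0, 1, 0.076, 0, -0.064, 0, 0, 0, 1, 0.076, 0, -0.064, 0, 0, 0, 1, 0.026, -0.056, -0.151, 0, 30, 0, 1, 0.026, -0.056, -0.151, 0, 30, 0, 1, 0.026, -0.056, -0.151, 0, 30, 0, 1, 0.026, -0.056, -0.151, 0, 30, 0, 1, 0.026, -0.056, -0.151, 0, 30, 0]'

```text
t: 15.8
tool_pos: [0.4497, 0.1, 0.2993]
tcp_rot: [-0.001, 1.0, 0.0, -0.0]
force: [-0.8, -0.1, 0.1]
width: -0.0001
gripper_force: 0.0
```

Run:
```python
from h import *
st();lever()
go((.6055,-.300,.26),82);go((.6055,-.300,.19),82);go((.53,-.1,.30),120)
d=dict(np.load("side0.npz"));w=cloud(d);f=d["frame"].astype(int)
m=(f[...,2]-f[...,0]>60)&(f[...,1]-f[...,0]>45);p=w[m&(w[...,2]>.01)&(abs(w[...,0]-.55)<.15)&(w[...,1]<-.2)]
print(len(p),np.percentile(p,[2,50,98],axis=0).round(3).tolist())
```

```text
{'t': 15.8, 'tool_pos': [0.4497, 0.1, 0.2993], 'tcp_rot': [-0.0011, 1.0, 0.0, -0.0003], 'force': [-0.7614, -0.1499, 0.069], 'joint_positions': [-0.412, -0.1075, 0.1252, 1.8227, 0.0134, 1.4262, 1.2836], 'width': -0.0001, 'gripper_force': 0.0} [[-1.0, -0.002, -0.001], [-0.002, 1.0, 0.0], [0.001, 0.0, -1.0]]
bar? 347 [0.567 0.157 0.198] enclosed px
[-0.1552, -0.4006, 0.0392] [-0.0, -0.0, 98.2]
[-0.1553, -0.4006, 0.1092] [-0.0, -0.0, 98.2]
[-0.0802, -0.2004, -0.0007] [-0.0, -0.0, 60.2]
576 [[0.488, -0.451, 0.013], [0.51, -0.421, 0.066], [0.536, -0.399, 0.126]]
```

Emit:
send_rows --targets '[1, -0.08, -0.2, 0, 0, 0, 60, 0.6, -0.08, -0.2, 0, 0, 0, 60, 0.4, -0.08, -0.2, 0, 0, 0, 60, 0.4, -0.08, -0.2, 0, 0, 0, 60, 0.3, -0.155, -0.4, 0.03, 0, 0, 98.2, 0.3, -0.155, -0.4, 0.03, 0, 0, 98.2, 0.3, -0.155, -0.4, 0.03, 0, 0, 98.2, 0.3, -0.155, -0.4, 0.03, 0, 0, 98.2, 0.3, -0.155, -0.4, 0.03, 0, 0, 98.2, 0.3, -0.155, -0.4, 0.03, 0, 0, 98.2, 0.3, -0.155, -0.4, 0.03, 0, 0, 98.2]'

```text
t: 17.23
tool_pos: [0.6055, -0.2986, 0.2698]
tcp_rot: [0.754, 0.657, 0.0, -0.001]
force: [-0.0, -0.5, -0.9]
width: 0.0598
gripper_force: 0.0
```

Run:
```python
from h import *
from rig import imaging
st(); go((.6055,-.300,.19),82)
s=read_state(); d=imaging.snapshot("wrist"); cv2.imwrite("pics/w1.png",d["frame"])
# tab/top by depth
K=d["K"];v,u=np.mgrid[:400,:640];dx=u-K[0,2];dy=v-K[1,2];r=np.hypot(dx,dy);th=r/K[0,0];z=d["depth"]
k=np.where(r>0,np.tan(th)/np.maximum(r,1e-9),0);p=np.stack([dx*k*z,dy*k*z,z],-1)
M=d["mount"];p=p@M[:3,:3].T+M[:3,3];w=R.from_quat(s["tcp_rot"]).apply(p.reshape(-1,3)).reshape(p.shape)+s["tool_pos"]
f=d["frame"].astype(int);m=(z>0)&(th<1.4)&(w[...,2]>.19)&(w[...,2]<.215)&(abs(w[...,0]-.6055)<.03)&(abs(w[...,1]+.3)<.05)&(f.min(-1)>110)
q=w[m];b=cv2.minAreaRect(q[:,:2].astype(np.float32));print(len(q),b,np.median(q,0).round(4))
```

```text
{'t': 17.225, 'tool_pos': [0.6055, -0.2986, 0.2698], 'tcp_rot': [0.754, 0.6569, 0.0002, -0.0007], 'force': [-0.0306, -0.5142, -0.885], 'joint_positions': [-0.0079, 0.4051, 0.5885, 1.3706, -0.2236, 1.4331, 0.4365], 'width': 0.0598, 'gripper_force': 0.0} [[0.137, 0.991, -0.001], [0.991, -0.137, 0.001], [0.001, -0.001, -1.0]]
[-0.0015, 0.0002, 0.0798] [-0.0, -0.1, 0.1]
1120 ((0.6051033139228821, -0.3005933463573456), (0.043390143662691116, 0.012307552620768547), 82.03395080566406) [ 0.6053 -0.2989  0.2021]
```

View pics/w1.png

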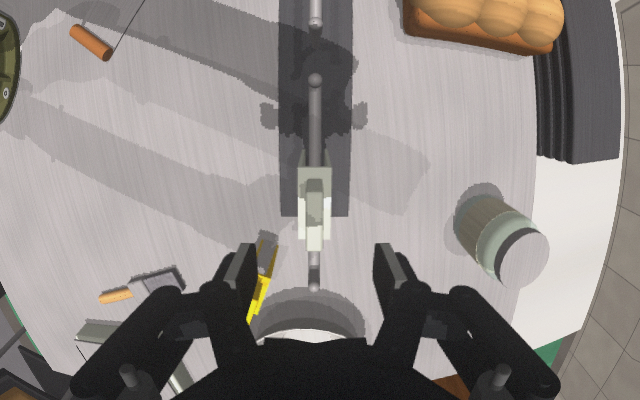

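The wrist view shows the white tab at (315,215) centred between the fingers. The open rail lies ahead at (315,20–80). Next I grip the tab.

Emit:
send_rows --targets '[0.3, -0.002, 0, 0.04, 0, 0, 0, 0.3, -0.002, 0, 0.07, 0, 0, 0, 0.3, -0.002, 0, 0.079, 0, 0, 0, 0.3, -0.002, 0, 0.079, 0, 0, 0, 1, -0.002, 0, 0.079, 0, 0, 0, 1, -0.002, 0, 0.079, 0, 0, 0, 1, -0.002, 0, 0.079, 0, 0, 0, 1, -0.002, 0, 0.079, 0, 0, 0, 1, -0.002, 0, 0.079, 0, 0, 0, 1, -0.002, 0, 0.079, 0, 0, 0]'

```text
t: 18.52
tool_pos: [0.6055, -0.302, 0.1916]
tcp_rot: [0.755, 0.655, -0.0, -0.0]
force: [-0.1, 0.5, 5.7]
width: 0.011
gripper_force: 59.2
```

Emit:
send_rows --targets '[1, 0, 0, -0.02, 0, 0, 0, 1, 0, 0, -0.045, 0, 0, 0, 1, 0, 0, -0.06, 0, 0, 0, 1, 0, 0, -0.06, 0, 0, 0]'

```text
t: 19.02
tool_pos: [0.6058, -0.3022, 0.252]
tcp_rot: [0.755, 0.655, 0.0, 0.0]
force: [0.3, 0.0, -0.9]
width: 0.0112
gripper_force: 58.5
```

Run:
```python
from h import *
st()
c=np.array([.622,-.187]);a=np.deg2rad(82);t=c+.1*np.array([np.cos(a),np.sin(a)]);print(t)
go((*t,.25),82)
```

```text
{'t': 19.025, 'tool_pos': [0.6058, -0.3022, 0.252], 'tcp_rot': [0.7553, 0.6554, 0.0002, 0.0004], 'force': [0.3264, 0.0063, -0.9215], 'joint_positions': [-0.0046, 0.4153, 0.5877, 1.3939, -0.229, 1.3995, 0.4411], 'width': 0.0112, 'gripper_force': 58.5176} [[0.141, 0.99, 0.001], [0.99, -0.141, -0.0], [-0.0, 0.001, -1.0]]
[ 0.63591731 -0.08797319]
[0.2163, -0.0004, 0.0019] [0.0, 0.0, -0.1]
```

Emit:
send_rows --targets '[1, 0.03, 0, 0, 0, 0, 0, 1, 0.07, 0, 0, 0, 0, 0, 1, 0.11, 0, 0, 0, 0, 0, 1, 0.15, 0, 0, 0, 0, 0, 1, 0.19, 0, 0, 0, 0, 0, 1, 0.21, 0, 0, 0, 0, 0, 1, 0.216, 0, 0, 0, 0, 0, 1, 0.216, 0, 0, 0, 0, 0]'

```text
t: 20.02
tool_pos: [0.6354, -0.0895, 0.2503]
tcp_rot: [0.756, 0.655, -0.001, -0.0]
force: [1.0, -0.8, -2.1]
width: 0.0113
gripper_force: 58.5
```

Run:
```python
from h import *
from rig import imaging
st()
a=imaging.snapshot("side")["frame"][60:310,220:470]; b=imaging.snapshot("scene")["frame"][80:330,150:400]
cv2.imwrite("pics/j4.png",cv2.resize(np.hstack([a,b]),None,fx=1.6,fy=1.6))
go((.636,-.088,.192),82)
```

```text
{'t': 20.025, 'tool_pos': [0.6354, -0.0895, 0.2503], 'tcp_rot': [0.7558, 0.6548, -0.001, -0.0004], 'force': [0.9719, -0.7866, -2.0955], 'joint_positions': [-0.3059, 0.3257, 0.5141, 1.4898, -0.1602, 1.3703, 0.0751], 'width': 0.0113, 'gripper_force': 58.4611} [[0.142, 0.99, -0.002], [0.99, -0.142, -0.001], [-0.001, -0.002, -1.0]]
[0.0025, 0.0004, 0.0585] [-0.1, 0.1, -0.3]
```

View pics/j4.png

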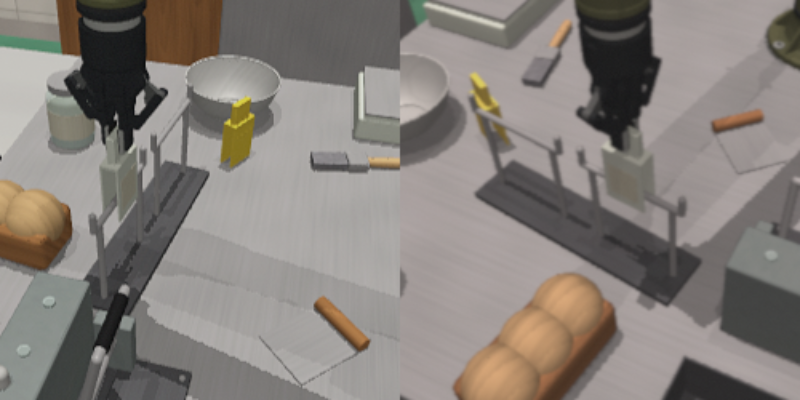

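Both views show the tag held over the empty rail and straddling it, with the tag at left-panel (120,185) and right-panel (627,175). Next I lower it.

Emit:
send_rows --targets '[1, 0.002, 0, 0.02, 0, 0, 0, 1, 0.002, 0, 0.04, 0, 0, 0, 1, 0.002, 0, 0.052, 0, 0, 0, 1, 0.002, 0, 0.057, 0, 0, 0, 1, 0.002, 0, 0.057, 0, 0, 0]'

```text
t: 20.75
tool_pos: [0.6359, -0.0859, 0.1933]
tcp_rot: [0.755, 0.655, -0.001, -0.001]
force: [0.4, -0.5, -1.1]
width: 0.0109
gripper_force: 58.7
```

Emit:
send_rows --targets '[1, 0, 0, 0.001, 0, 0, 0, 1, 0, 0, 0.001, 0, 0, 0]'

```text
t: 21.0
tool_pos: [0.6362, -0.0859, 0.1931]
tcp_rot: [0.755, 0.655, -0.0, -0.0]
force: [0.1, 0.0, -0.9]
width: 0.0111
gripper_force: 58.7
```

Emit:
send_rows --targets '[1, 0, 0, 0.001, 0, 0, 0, 1, 0, 0, 0.001, 0, 0, 0, 1, 0, 0, 0.001, 0, 0, 0]'

```text
t: 21.38
tool_pos: [0.636, -0.0859, 0.1917]
tcp_rot: [0.755, 0.655, -0.0, -0.001]
force: [0.5, 0.5, -1.6]
width: 0.0111
gripper_force: 58.8
```

Emit:
send_rows --targets '[0.7, 0, 0, 0, 0, 0, 0, 0.5, 0, 0, 0, 0, 0, 0, 0.4, 0, 0, 0, 0, 0, 0, 0.4, 0, 0, 0, 0, 0, 0, 0.4, 0, 0, 0, 0, 0, 0, 0.4, 0, 0, -0.015, 0, 0, 0, 0.4, 0, 0, -0.04, 0, 0, 0, 0.4, 0, 0, -0.09, 0, 0, 0, 0.4, 0, 0, -0.13, 0, 0, 0, 0.4, 0, 0, -0.13, 0, 0, 0]'

```text
t: 22.62
tool_pos: [0.6378, -0.0868, 0.327]
tcp_rot: [0.755, 0.655, 0.003, 0.002]
force: [-0.0, -0.3, 0.7]
width: 0.0514
gripper_force: 0.0
```

Run:
```python
from h import *
from rig import imaging
st();lever()
d=imaging.snapshot("side");a=d["frame"][60:310,200:450]; b=imaging.snapshot("scene")["frame"][80:330,200:450]
cv2.imwrite("pics/j5.png",cv2.resize(np.hstack([a,b]),None,fx=1.6,fy=1.6))
w=cloud(d);m=(w[...,2]>.188)&(w[...,2]<.215)&(abs(w[...,0]-.636)<.03)&(abs(w[...,1]+.088)<.05);p=w[m]
print(len(p),np.percentile(p,[2,50,98],axis=0).round(3).tolist())
```

```text
{'t': 22.625, 'tool_pos': [0.6378, -0.0868, 0.327], 'tcp_rot': [0.7554, 0.6553, 0.0027, 0.0023], 'force': [-0.0028, -0.3106, 0.6908], 'joint_positions': [-0.3091, 0.2985, 0.5224, 1.3698, -0.1489, 1.505, 0.0611], 'width': 0.0514, 'gripper_force': 0.0} [[0.141, 0.99, 0.007], [0.99, -0.141, -0.0], [0.001, 0.007, -1.0]]
bar? 349 [0.567 0.157 0.198] enclosed px
128 [[0.628, -0.103, 0.189], [0.634, -0.078, 0.2], [0.643, -0.061, 0.202]]
```

View pics/j5.png

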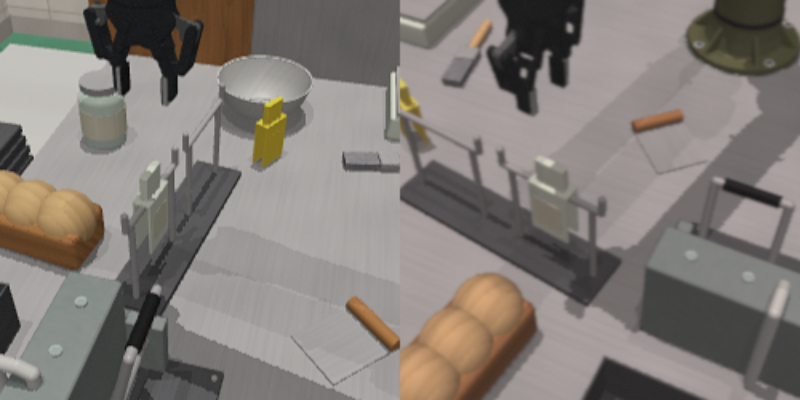

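The tag hangs freely on the formerly empty rail at left-panel (150,215), with its top at 0.202 m. The lever is up, with its bar at left-panel (145,320), and the gripper is clear of everything.

```bash
python3 -c "
from rig import job_done
print(job_done())"
```

```text
the job is handed in; nothing more can be done
None
```

The job is handed in: the test button dropped the lever, the lever is back up and caught, and the white tag hangs on the other rail with the gripper clear, at about 23 s of the 67 s limit (no score came back).

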